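# Find the brake lever that stops short of the bar

### The job

One of the two hand levers on the bench stands is worn and comes right in to its bar; the other stops well short of it. With the outside of the fingers, and without gripping a lever or touching the bar grips, press the lever of the left-hand stand (left as the robot sees it) gently all the way in until it stops, keep it there for a moment and let it out, then press the right-hand one all the way in in the same way. Finish while holding the lever that stops short of the bar pressed in against its stop, with the worn one let out, and leave the things lying around alone.

Things in the scene. Friction and masses are not known exactly. Their poses are not given: they have to be found in the camera images.
- stand_a: Blue stand a, fixed, with a handlebar stub. Origin on the table under the middle of the bar, whose axis is 130 mm up along y. Lever on the -x side (robot side, yaw within 30 deg). Foot plate 120x100x12 mm at y=+65 mm; post with clamp head at y=+80 mm, top at z=150 mm. The two stands look alike; one is on the robot's left (world y > 0), one on its right (y < 0), in either order.
- grip_a (a point): Black rubber grip on the bar of stand a: 30 mm thick, 105 mm long along y, flanges 35 mm at its ends. This point is its middle, on the bar axis, 130 mm above the table.
- lever_a: Bright aluminium lever a; blade 10 mm thick, 16 mm tall, ball (17 mm) at its free end 111 mm from the pivot. Origin on the pivot: a vertical axis 130 mm up, 30 mm from the bar axis. Its -y points along the blade to the free end, its +x inwards to the bar (push this way). It swings level, nothing below it near its tip. A thin black strip lines its inner face: no finger belongs behind there.
- push_a (a point): Place to push on lever a: mid-thickness and mid-height of its blade, 95 mm from the pivot, 16 mm from the tip; the outer face is 5 mm further out. Let out, the blade stands 26 degrees off the bar line and its inner face here is about 51 mm from the grip.
- press_a (a joint): Lever a, rad: 0 let out, grows as pressed to the bar (counter-clockwise from above). One lever stops hard at 0.28, about 25 mm short of the grip (27 mm of travel at the push point); the worn one at 0.53, at the grip (50 mm). Which is worn must be found by pressing. Its spring returns it: at the push point 1.3 N let out, 3 N at 0.28, 4 N at 0.53; the stop is rigid.
- stand_b: Blue stand b, fixed, with a handlebar stub. Origin on the table under the middle of the bar, whose axis is 130 mm up along y. Lever on the -x side (robot side, yaw within 30 deg). Foot plate 120x100x12 mm at y=+65 mm; post with clamp head at y=+80 mm, top at z=150 mm. The two stands look alike; one is on the robot's left (world y > 0), one on its right (y < 0), in either order.
- grip_b (a point): Black rubber grip on the bar of stand b: 30 mm thick, 105 mm long along y, flanges 35 mm at its ends. This point is its middle, on the bar axis, 130 mm above the table.
- lever_b: Bright aluminium lever b; blade 10 mm thick, 16 mm tall, ball (17 mm) at its free end 111 mm from the pivot. Origin on the pivot: a vertical axis 130 mm up, 30 mm from the bar axis. Its -y points along the blade to the free end, its +x inwards to the bar (push this way). It swings level, nothing below it near its tip. A thin black strip lines its inner face: no finger belongs behind there.
- push_b (a point): Place to push on lever b: mid-thickness and mid-height of its blade, 95 mm from the pivot, 16 mm from the tip; the outer face is 5 mm further out. Let out, the blade stands 26 degrees off the bar line and its inner face here is about 51 mm from the grip.
- press_b (a joint): Lever b, rad: 0 let out, grows as pressed to the bar (counter-clockwise from above). One lever stops hard at 0.28, about 25 mm short of the grip (27 mm of travel at the push point); the worn one at 0.53, at the grip (50 mm). Which is worn must be found by pressing. Its spring returns it: at the push point 1.3 N let out, 3 N at 0.28, 4 N at 0.53; the stop is rigid.
- red_tape: Roll of red tape lying flat, 54 mm across, 38 mm high. Origin at its underside centre. Loose bystander: leave alone.
- spur_gear: Dark spur gear lying flat, 68 mm across, 12 mm thick. Origin at its underside centre. Loose bystander: leave alone.
- cutters: Side cutters with red handles, lying flat, 140 x 58 x 11 mm. Origin at the underside centre. Loose bystander: leave alone.
- nose_pliers: Pliers with blue handles, lying flat, 138 x 85 x 11 mm. Origin at the underside centre. Loose bystander: leave alone.

How it is judged:
By the outcome, as a careful person would: the job done as asked, in the order asked, and still so for the second after the job is handed in, while the arm keeps its last pose, push and grip.
It also fails if it takes over 64 s, if anything falls off the work surface, if the arm or the gripper's body presses on something with over 40 N, if the wrist force passes 120 N, or if a joint passes its speed limit or range.

### The arm

A 7-joint arm with a two-finger parallel gripper is mounted at the origin on a cart in front of the work surface, level with it; the furniture and walls round the work are solid. World frame = base frame: x ahead of the robot, y to its left, z up, the work surface at z = 0. Lengths are in m, angles in degrees, forces in N, time in s.
With the tool pointing down it reaches from about 0.425 to 0.875 m from the base axis. Payload 4.7 kg.
Tool frame: the origin (TCP) lies between the finger pads; the fingertips stand 22 mm ahead of it and the grasp point (between the pads) lies 3 mm ahead of it (env.tip_reach is the distance from the TCP to the fingertips, in m); z points along the fingers, y is the line along which they close (so a half turn about z gives the same grasp; the last joint's range is limited). The gripper opens to 87 mm and grips with 3 to 60 N. Pads are 19 mm wide; open, the fingers measure 117 mm over their backs; the gripper's body (75 mm by 190 mm) begins 51 mm behind the grasp point.
Start: joints at [67.271, 18.392, -4.016, 83.108, 1.295, 78.541, -3.26], TCP at [0.26, -0.596, 0.223] pointing down, gripper open.
Joint ranges: [-163.93, 163.93], [-17.29, 119.83], [-79.2, 71.16], [3.27, 140.29], [-89.18, 269.18], [5.43, 117.66], [-154.24, 154.24]. Speed limits (degrees/s): [147.25, 147.25, 180, 180, 180, 180, 180].

### API

Orientations are given as [roll, pitch, yaw] about the fixed x, y, z axes, in that order (R = Rz(yaw) Ry(pitch) Rx(roll)).
In Python, from cell import env gives the robot as it stands.
- The arm moves only by the shell command python3 -m creep 'ROWS' [FORCE]. ROWS is JSON, one flat list of numbers, 7 for each row, row after row: the finger opening in mm, from 0 to 87, then the shift along the tool's x, y, z in units of 30 mm (1.0 is 30 mm), then the turn, a rotation vector about the tool's x, y, z in units of 6 degrees (1.0 is 6 degrees). A call has 1 to 12 rows; each row is the pose to reach, as a shift and turn from the pose commanded when the call began, along the tool's axes at that moment; what a row does not reach only later rows make up. A row lasts 1/10 s, in which the tool goes at most 50 mm and 8.59 degrees, less where a joint would pass 70% of its speed; a pose out of reach is approached as far as the arm can. A call with a gripper value outside its range is refused whole. The fingers move at their own pace and stop on an object; FORCE is the grip in N (left out, the last holds). Time passes only in rows, so rows that repeat a pose let the fingers close. It gives the time, the measured TCP pose, the force, the opening and the grip force at its end, in the units of the state.
- env.get_obs(): the state, without advancing time (a new reading comes with each control period).
- env.read_camera(name): name is "scene" or "side" or "wrist"; returns a dict with "color" (384x512x3 uint8, red, green, blue), "depth" (384x512 float32, m along the optical axis (not along the pixel's ray), 0 where there is no reading), "fovy" (degrees; the focal length in pixels is half the picture's height over the tangent of half this angle, whatever the lens; pixels are square), "cx", "cy" (the principal point, pixels), "D" ([k1, k2, p1, p2, k3] as OpenCV has them; the pictures are not rectified), "R" (3x3) and "t" (3): a world point X has camera coordinates R X + t. Camera axes: x right, y down, z forward; pixel columns grow to the right and rows downward; lengths in m; the calibration is good to about 2 mm. A picture is of the moment at which its call begins.
- env.sign_off(): hands the job in; it is judged then, once.
The state is a dict: "time_s": time; "qpos": joint angles; "joint_velocities": joint speeds; "effort": joint torques, N m; "tool_pos": TCP position; "tool_rot": TCP orientation; "force": force on the tool from outside, world axes, zero at the start; "wrist_torque": the same for the moment, N m; "grip_width": finger opening in m; "grasp_force": force on a finger pad.
Only numpy, scipy, OpenCV 4.12 (cv2) and the standard library are available. Lean on these libraries where they do the work, as an engineer would, in place of code of your own. Each camera call takes 0.05 s, during which the arm holds its last target. There are 200 camera calls.

## Working session

There is one attempt and no reset: what is moved stays moved. The work goes in short steps, Python scripts to look and compute and a shell command to move; the robot and the scene stay as the last step left them, time stands still between calls to the robot, and variables do not carry over. Pictures are saved under pics/ and viewed, at most 10 in all, crops included, and the job is handed in when it is done.

```bash
mkdir -p pics; ls; python3 - <<'E'
from cell import env
import cv2,numpy as np
o=env.get_obs();print(o)
for n in ["scene","side"]:
    c=env.read_camera(n);np.savez("/tmp/"+n,**c)
    cv2.imwrite(f"pics/{n}0.png",c["color"][:,:,::-1])
    print(n,c["fovy"],c["cx"],c["cy"],c["D"],c["R"],c["t"])
E
```

```text
pics
{'time_s': 0.0, 'qpos': array([67.27043386, 18.44116407, -4.01664574, 83.17535622,  1.29405126,
       78.53935538, -3.26144537]), 'joint_velocities': array([ 0.03117652, -0.07965258,  0.03733308, -0.0114601 ,  0.02049042,
        0.095135  , -0.01198299]), 'effort': array([-2.17192942e-04, -4.91294825e+01, -4.04057242e-01, -3.12525415e+01,
       -6.37814845e-02,  4.38063231e-02,  1.86629118e-04]), 'tool_pos': array([ 0.25932656, -0.59542779,  0.22153381]), 'tool_rot': array([-1.79889319e+02,  4.39830011e-03,  2.35387528e+01]), 'force': array([ 0.24661807,  0.49603111, -0.13061783]), 'wrist_torque': array([ 0.03246559,  0.00627877, -0.06031391]), 'grasp_force': 0.0, 'grip_width': 0.08690862753588369}
scene 46.202661589065414 254.60544346618974 183.88209460093248 [-0.06745549  0.          0.          0.          0.        ] [[-0.52063849 -0.85350236  0.02166293]
 [-0.57161087  0.32961231 -0.75140983]
 [ 0.6341897  -0.40359564 -0.65948009]] [0.35534196 0.40350162 1.12340428]
side 56.888811538234584 252.89780540227366 192.78185729428262 [-0.11116156  0.          0.          0.          0.        ] [[-0.99007219  0.14028125  0.00884456]
 [ 0.10985233  0.81149804 -0.57393675]
 [-0.08768991 -0.56726722 -0.81885187]] [ 0.56819442 -0.0616834   1.19439213]
```

View pics/scene0.png

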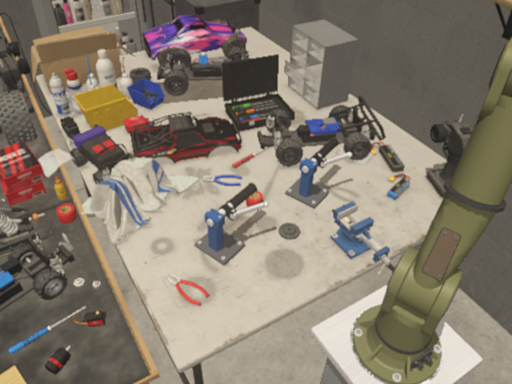

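View pics/side0.png

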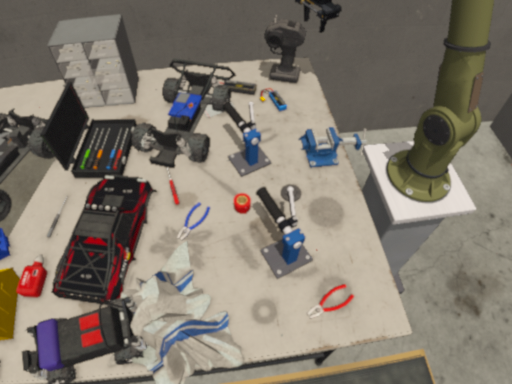

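Both stands are visible: the left one at scene (218,235) / side (285,245), the right one at scene (310,180) / side (247,150). A vise sits at scene (355,230). I'll turn the depth into top-down points.

```bash
cat > h.py <<'E'
import numpy as np,cv2
def cloud(c):
    h,w=c["depth"].shape; f=h/2/np.tan(np.radians(c["fovy"])/2)
    K=np.array([[f,0,c["cx"]],[0,f,c["cy"]],[0,0,1.]])
    uv=np.stack(np.meshgrid(np.arange(w),np.arange(h)),-1).reshape(-1,1,2).astype(float)
    n=cv2.undistortPoints(uv,K,np.array(c["D"])).reshape(-1,2)
    d=c["depth"].reshape(-1); P=np.c_[n*d[:,None],d]
    X=(P-c["t"])@c["R"]
    X[d==0]=np.nan
    return X,c["color"].reshape(-1,3)
E
python3 - <<'E'
from h import *
S=4  # px per... 1px=1.25mm
img=np.zeros((600,800,3),np.uint8)+60
for n in["scene","side"]:
    X,C=cloud(dict(np.load(f"/tmp/{n}.npz")))
    hsv=cv2.cvtColor(C[None],cv2.COLOR_RGB2HSV)[0]
    m=(X[:,2]>.105)&(X[:,2]<.165)&(X[:,0]>.25)&(X[:,0]<.9)&(abs(X[:,1])<.4)
    for x,c in zip(X[m],C[m]):
        cv2.circle(img,(int(400-x[1]*1000),int((.9-x[0])*920)),1,c[::-1].tolist(),-1)
    for s in(1,-1):
        q=m&(X[:,1]*s>0)
        blk=q&(hsv[:,2]<60); br=q&(hsv[:,2]>120)&(hsv[:,1]<60)
        for nm,k in(("grip",blk),("lever",br)):
            p=X[k]; 
            if len(p)<5: print(n,s,nm,len(p));continue
            d=np.linalg.svd(p[:,:2]-p[:,:2].mean(0))[2][0]
            print(n,s,nm,len(p),np.median(p,0).round(3),p.min(0).round(3),p.max(0).round(3),d.round(3))
cv2.imwrite("pics/top.png",img)
E
```

```text
scene 1 grip 19 [0.519 0.169 0.134] [0.497 0.082 0.126] [0.551 0.209 0.148] [-0.352  0.936]
scene 1 lever 702 [0.522 0.233 0.131] [0.476 0.074 0.105] [0.899 0.399 0.155] [-0.91  -0.415]
scene -1 grip 105 [ 0.591 -0.201  0.14 ] [ 0.551 -0.387  0.106] [ 0.886 -0.155  0.151] [-0.999  0.037]
scene -1 lever 532 [ 0.545 -0.152  0.127] [ 0.283 -0.286  0.105] [ 0.898 -0.083  0.156] [-0.988  0.155]
side 1 grip 378 [0.545 0.153 0.144] [0.496 0.085 0.123] [0.577 0.218 0.15 ] [-0.402  0.916]
side 1 lever 935 [0.86  0.314 0.116] [0.477 0.078 0.105] [0.9   0.4   0.154] [0.914 0.407]
side -1 grip 355 [ 0.628 -0.198  0.137] [ 0.555 -0.398  0.105] [ 0.884 -0.15   0.149] [0.993 0.122]
side -1 lever 382 [ 0.553 -0.151  0.129] [ 0.282 -0.286  0.105] [ 0.899 -0.082  0.156] [-0.994  0.113]
```

View pics/top.png

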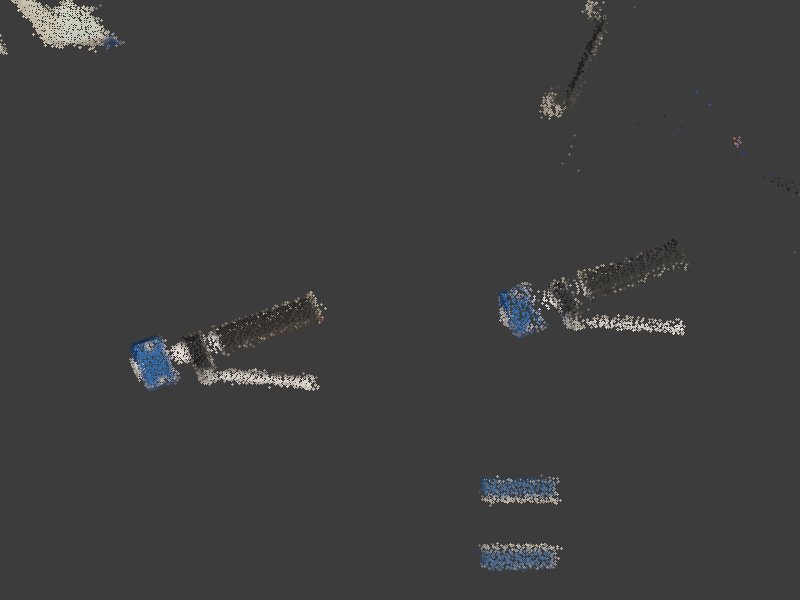

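The top-down map is clear. Grips and levers show at left (y≈0.08–0.2, x≈0.49) and right (y≈-0.16 to -0.29, x≈0.545). The vise jaws are at x 0.28–0.38, y -0.08 to -0.16. Next I'll fit lines to the blades.

```bash
python3 - <<'E'
from h import *
X,C=zip(*[cloud(dict(np.load(f"/tmp/{n}.npz"))) for n in("scene","side")]);X=np.vstack(X);C=np.vstack(C)
hsv=cv2.cvtColor(C[None],cv2.COLOR_RGB2HSV)[0]
for nm,(x0,x1,y0,y1) in dict(L=(.47,.51,.05,.185),R=(.525,.56,-.31,-.185)).items():
    m=(X[:,0]>x0)&(X[:,0]<x1)&(X[:,1]>y0)&(X[:,1]<y1)&(X[:,2]>.118)&(X[:,2]<.145)&(hsv[:,2]>100)&(hsv[:,1]<70)
    p=X[m];b=p[p[:,1]>p[:,1].min()+.025]
    vx,vy,cx,cy=cv2.fitLine(b[:,:2].astype(np.float32),cv2.DIST_HUBER,0,.001,.001).ravel()
    if vy>0: vx,vy=-vx,-vy
    s=(p[:,:2]-[cx,cy])@[vx,vy]; t=np.percentile(s,99.5); tip=np.array([cx,cy])+t*np.array([vx,vy])
    res=(b[:,:2]-[cx,cy])@[-vy,vx]
    push=tip-.020*np.array([vx,vy])
    print(nm,len(b),"dir",vx,vy,"deg",np.degrees(np.arctan2(vx,-vy)),"tip",tip,"push~",push,"halfwidth",np.percentile(res,[2,98]),"z",np.percentile(b[:,2],[2,50,98]))
m=(X[:,0]>.25)&(X[:,0]<.45)&(X[:,1]>-.22)&(X[:,1]<.0)&(X[:,2]>.02);print("vise",np.percentile(X[m],[1,99],axis=0))
m=(X[:,0]>.3)&(X[:,0]<.5)&(X[:,1]>-.3)&(X[:,1]<.3)&(X[:,2]>.16);print(m.sum())
E
```

```text
L 243 dir -0.074471086 -0.9972232 deg -4.2708325 tip [0.48349846 0.08337307] push~ [0.48498788 0.10331753] halfwidth [-0.00539675  0.00891896] z [0.12484582 0.13671282 0.14259163]
R 143 dir -0.05666386 -0.9983933 deg -3.24834 tip [ 0.54351621 -0.28333157] push~ [ 0.54464948 -0.26336371] halfwidth [-0.00546901  0.00894352] z [0.12541022 0.13651286 0.14079475]
vise [[ 0.25533441 -0.15526435  0.02036279]
 [ 0.39652434 -0.08120692  0.11579023]]
0
```

```bash
python3 -m creep '[0,0,0,-1.2,0,0,0, 0,12.6,-8.9,-1.2,0,0,-12.1, 0,12.6,-8.9,-1.2,0,0,-12.1, 0,12.6,-8.9,-1.2,0,0,-12.1, 0,12.6,-8.9,-1.2,0,0,-12.1, 0,12.6,-8.9,-1.2,0,0,-12.1, 0,12.6,-8.9,-1.2,0,0,-12.1, 0,12.6,-8.9,-1.2,0,0,-12.1, 0,12.6,-8.9,-1.2,0,0,-12.1, 0,12.6,-8.9,-1.2,0,0,-12.1, 0,12.6,-8.9,-1.2,0,0,-12.1, 0,12.6,-8.9,-1.2,0,0,-12.1]' 10
```

```text
time_s: 1.3
tool_pos: [0.5005, -0.1973, 0.2584]
tool_rot: [-180.0, -0.0, 96.4]
force: [0.4, -1.8, -1.4]
grip_width: 0.0027
grasp_force: 0.0
```

```bash
python3 -m creep '[0,10.3,-1.1,0,0,0,0, 0,10.3,-1.1,0,0,0,0, 0,10.3,-1.1,0,0,0,0, 0,10.3,-1.1,0,0,0,0, 0,10.3,-1.1,0,0,0,0, 0,10.3,-1.1,0,0,0,0, 0,10.3,-1.1,0,0,0,0, 0,10.3,-1.1,0,0,0,0, 0,10.3,-1.1,2,0,0,0, 0,10.3,-1.1,3.5,0,0,0, 0,10.3,-1.1,4.3,0,0,0, 0,10.3,-1.1,4.3,0,0,0]'
python3 - <<'E'
from cell import env
import cv2,numpy as np
o=env.get_obs();print(o["tool_pos"],o["force"])
c=env.read_camera("side");np.savez("/tmp/s2",**c);cv2.imwrite("pics/s2.png",cv2.resize(c["color"][150:300,200:350,::-1],None,fx=4,fy=4))
E
```

```text
time_s: 2.5
tool_pos: [0.4307, 0.0995, 0.1256]
tool_rot: [-179.5, -0.0, 95.9]
force: [-0.5, -0.2, 0.9]
grip_width: 0.0006
grasp_force: 0.0
[0.43073399 0.09949964 0.12555161] [-0.45049637 -0.17475199  0.89034189]
```

View pics/s2.png

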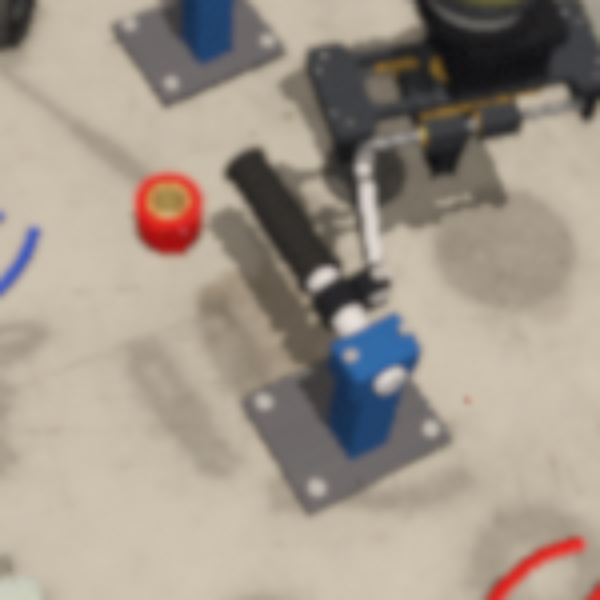

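The finger is at crop (440,155), clear outside the lever tip at crop (365,155). I'll creep in with small steps.

```bash
python3 -m creep '[0,0.1,0.3,0,0,0,0, 0,0.15,0.6,0,0,0,0, 0,0.15,0.9,0,0,0,0, 0,0.15,1.0,0,0,0,0, 0,0.15,1.1,0,0,0,0, 0,0.15,1.2,0,0,0,0, 0,0.15,1.2,0,0,0,0]'
python3 -m creep '[0,0,0.1,0,0,0,0, 0,0,0.2,0,0,0,0, 0,0,0.3,0,0,0,0, 0,0,0.3,0,0,0,0]'
python3 -m creep '[0,0,0.1,0,0,0,0, 0,0,0.2,0,0,0,0, 0,0,0.3,0,0,0,0, 0,0,0.3,0,0,0,0]'
```

```text
time_s: 3.25
tool_pos: [0.4692, 0.1119, 0.1296]
tool_rot: [-180.0, -0.0, 96.1]
force: [-0.3, -0.2, 0.3]
grip_width: 0.0005
grasp_force: 0.0
time_s: 3.65
tool_pos: [0.4778, 0.1124, 0.1293]
tool_rot: [-179.9, 0.0, 96.1]
force: [-2.4, -1.8, 0.7]
grip_width: 0.0006
grasp_force: 0.8
time_s: 4.05
tool_pos: [0.4871, 0.1136, 0.1295]
tool_rot: [-180.0, -0.0, 96.1]
force: [-1.7, -1.8, -0.9]
grip_width: 0.0005
grasp_force: 1.2
```

```bash
python3 -m creep '[0,0,0.1,0,0,0,0, 0,0,0.2,0,0,0,0, 0,0,0.2,0,0,0,0]'
python3 -m creep '[0,0,0.1,0,0,0,0, 0,0,0.15,0,0,0,0, 0,0,0.15,0,0,0,0]'
python3 -m creep '[0,0,0.1,0,0,0,0, 0,0,0.15,0,0,0,0, 0,0,0.15,0,0,0,0]'
```

```text
time_s: 4.35
tool_pos: [0.4929, 0.1141, 0.1295]
tool_rot: [-180.0, 0.0, 96.1]
force: [-2.9, -2.9, 0.5]
grip_width: 0.0004
grasp_force: 1.8
time_s: 4.65
tool_pos: [0.4972, 0.1147, 0.1295]
tool_rot: [-180.0, 0.0, 96.1]
force: [-3.3, -3.3, 0.0]
grip_width: 0.0007
grasp_force: 2.1
time_s: 4.95
tool_pos: [0.5016, 0.1154, 0.1295]
tool_rot: [-180.0, -0.0, 96.1]
force: [-3.7, -2.9, -0.2]
grip_width: 0.0005
grasp_force: 2.3
```

```bash
python3 -m creep '[0,0,0.1,0,0,0,0, 0,0,0.15,0,0,0,0, 0,0,0.15,0,0,0,0]'
python3 -m creep '[0,0,0.1,0,0,0,0, 0,0,0.15,0,0,0,0, 0,0,0.15,0,0,0,0]'
```

```text
time_s: 5.25
tool_pos: [0.5058, 0.1164, 0.1295]
tool_rot: [-180.0, -0.0, 96.2]
force: [-5.1, -1.8, -0.6]
grip_width: 0.0006
grasp_force: 2.5
time_s: 5.55
tool_pos: [0.5099, 0.1176, 0.1295]
tool_rot: [-179.9, -0.1, 96.2]
force: [-5.5, -0.6, -0.2]
grip_width: 0.0007
grasp_force: 2.6
```

No hard stop at 40 mm, so the left lever looks like the worn one. I'll continue finely.

```bash
python3 -m creep '[0,0,0.05,0,0,0,0, 0,0,0.1,0,0,0,0, 0,0,0.1,0,0,0,0]'
python3 -m creep '[0,0,0.05,0,0,0,0, 0,0,0.1,0,0,0,0, 0,0,0.1,0,0,0,0]'
python3 - <<'E'
from cell import env
import cv2,numpy as np
c=env.read_camera("side");np.savez("/tmp/s3",**c);cv2.imwrite("pics/s3.png",cv2.resize(c["color"][150:300,200:350,::-1],None,fx=4,fy=4))
E
```

```text
time_s: 5.85
tool_pos: [0.5114, 0.1181, 0.1293]
tool_rot: [-179.7, -0.1, 96.2]
force: [-9.7, -0.4, 2.3]
grip_width: 0.0007
grasp_force: 4.2
time_s: 6.15
tool_pos: [0.512, 0.1182, 0.1291]
tool_rot: [-179.4, -0.0, 96.3]
force: [-15.8, -1.1, 6.4]
grip_width: 0.001
grasp_force: 7.5
```

View pics/s3.png

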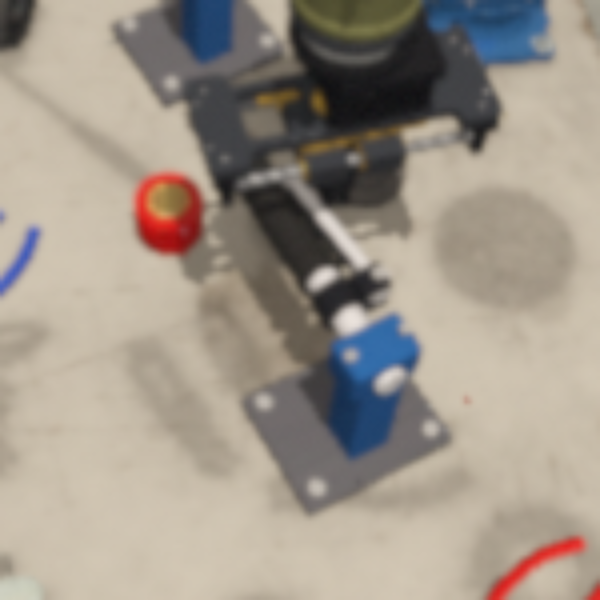

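Left is worn: the blade lies right against the grip at crop (290,190), and the force climbs at the stop. I'll hold it, then ease it out.

```bash
python3 -m creep '[0,0,0,0,0,0,0, 0,0,0,0,0,0,0, 0,0,0,0,0,0,0, 0,0,0,0,0,0,0, 0,0,0,0,0,0,0, 0,0,0,0,0,0,0, 0,0,0,0,0,0,0, 0,0,0,0,0,0,0]'
python3 -m creep '[0,0,-0.25,0,0,0,0, 0,0,-0.5,0,0,0,0, 0,0,-0.75,0,0,0,0, 0,0,-1,0,0,0,0, 0,0,-1.3,0,0,0,0, 0,0,-1.6,0,0,0,0, 0,0,-1.9,0,0,0,0, 0,0,-2.3,0,0,0,0, 0,0,-2.6,0,0,0,0, 0,0,-2.6,-1,0,0,0, 0,0,-2.6,-2.5,0,0,0, 0,0,-2.6,-3.5,0,0,0]'
```

```text
time_s: 7.0
tool_pos: [0.512, 0.1182, 0.1291]
tool_rot: [-179.5, -0.0, 96.3]
force: [-15.9, -1.2, 7.1]
grip_width: 0.0004
grasp_force: 7.4
time_s: 8.2
tool_pos: [0.4398, 0.1091, 0.2375]
tool_rot: [179.8, 0.0, 96.2]
force: [0.1, -0.6, -0.6]
grip_width: 0.0007
grasp_force: 0.0
```

```bash
python3 -m creep '[0,-12.6,0.4,0,0,0,0, 0,-12.6,0.4,0,0,0,0, 0,-12.6,0.4,0,0,0,0, 0,-12.6,0.4,0,0,0,0, 0,-12.6,0.4,0,0,0,0, 0,-12.6,0.4,0,0,0,0, 0,-12.6,0.4,0,0,0,0, 0,-12.6,0.4,0,0,0,0, 0,-12.6,0.4,0,0,0,0, 0,-12.6,0.4,2,0,0,0, 0,-12.6,0.4,3.5,0,0,0, 0,-12.6,0.4,3.5,0,0,0]'
python3 -m creep '[0,0,0.3,0,0,0,0, 0,0,0.6,0,0,0,0, 0,0,0.8,0,0,0,0, 0,0,0.8,0,0,0,0]'
python3 - <<'E'
from cell import env
import cv2,numpy as np
c=env.read_camera("side");np.savez("/tmp/s4",**c);cv2.imwrite("pics/s4.png",cv2.resize(c["color"][80:280,180:380,::-1],None,fx=3,fy=3))
E
```

```text
time_s: 9.4
tool_pos: [0.4874, -0.2629, 0.1241]
tool_rot: [-179.5, -0.4, 96.2]
force: [-0.8, 0.4, -0.9]
grip_width: 0.0008
grasp_force: 0.0
time_s: 9.8
tool_pos: [0.518, -0.2632, 0.1319]
tool_rot: [179.8, 0.1, 96.2]
force: [-0.6, 0.3, -0.7]
grip_width: 0.0005
grasp_force: 0.0
```

View pics/s4.png

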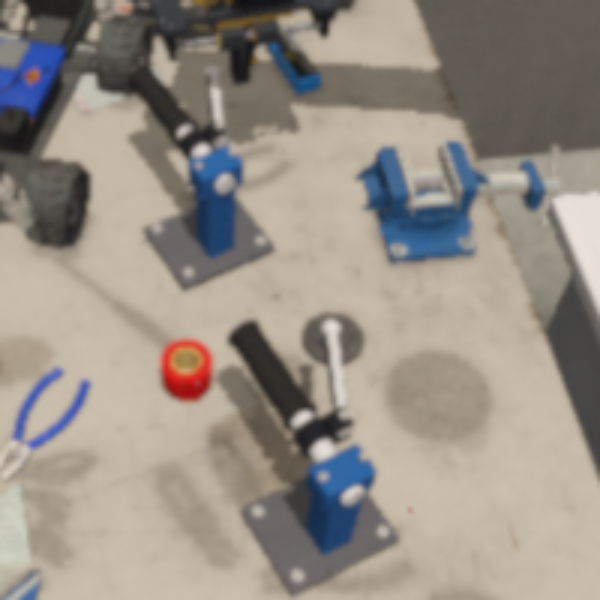

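The left lever is back out, with its tip at crop (332,328). The finger at crop (240,60) is just outside the right lever tip at (212,72). Next I press.

```bash
python3 -m creep '[0,0,0.15,0,0,0,0, 0,0,0.3,0,0,0,0, 0,0,0.45,0,0,0,0, 0,0,0.6,0,0,0,0, 0,0,0.6,0,0,0,0]'
python3 -m creep '[0,0,0.15,0,0,0,0, 0,0,0.3,0,0,0,0, 0,0,0.3,0,0,0,0]'
python3 -m creep '[0,0,0.1,0,0,0,0, 0,0,0.1,0,0,0,0]'
```

```text
time_s: 10.35
tool_pos: [0.5333, -0.2615, 0.1295]
tool_rot: [-180.0, -0.0, 96.1]
force: [-0.7, 0.1, 1.3]
grip_width: 0.0006
grasp_force: 0.6
time_s: 10.65
tool_pos: [0.5424, -0.2607, 0.1295]
tool_rot: [-180.0, 0.0, 96.1]
force: [-2.8, -1.0, 0.1]
grip_width: 0.0007
grasp_force: 0.9
time_s: 10.85
tool_pos: [0.5452, -0.2603, 0.1295]
tool_rot: [-180.0, 0.0, 96.1]
force: [-2.0, -1.6, 0.4]
grip_width: 0.0002
grasp_force: 1.0
```

```bash
python3 -m creep '[0,0,0.1,0,0,0,0, 0,0,0.2,0,0,0,0, 0,0,0.2,0,0,0,0]'
python3 -m creep '[0,0,0.1,0,0,0,0, 0,0,0.1,0,0,0,0]'
python3 -m creep '[0,0,0.1,0,0,0,0, 0,0,0.1,0,0,0,0]'
```

```text
time_s: 11.15
tool_pos: [0.5512, -0.2599, 0.1295]
tool_rot: [-180.0, 0.0, 96.1]
force: [-3.1, -2.5, 0.2]
grip_width: 0.0007
grasp_force: 1.5
time_s: 11.35
tool_pos: [0.5542, -0.2595, 0.1296]
tool_rot: [-180.0, 0.0, 96.1]
force: [-3.7, -2.5, -0.4]
grip_width: 0.0005
grasp_force: 1.7
time_s: 11.55
tool_pos: [0.5561, -0.2593, 0.1295]
tool_rot: [-179.9, 0.0, 96.1]
force: [-5.1, -3.5, 1.3]
grip_width: 0.0004
grasp_force: 3.1
```

```bash
python3 -m creep '[0,0,0.05,0,0,0,0, 0,0,0.1,0,0,0,0, 0,0,0.1,0,0,0,0]'
python3 -m creep '[0,0,0.03,0,0,0,0, 0,0,0.03,0,0,0,0, 0,0,0.03,0,0,0,0, 0,0,0.03,0,0,0,0, 0,0,0.03,0,0,0,0, 0,0,0.03,0,0,0,0, 0,0,0.03,0,0,0,0, 0,0,0.03,0,0,0,0]'
python3 - <<'E'
from cell import env
import cv2,numpy as np
for n,(a,b,c0,d) in dict(side=(80,280,180,380),scene=(120,270,190,390)).items():
    c=env.read_camera(n);cv2.imwrite(f"pics/{n}5.png",cv2.resize(c["color"][a:b,c0:d,::-1],None,fx=3,fy=3))
E
```

```text
time_s: 11.85
tool_pos: [0.5566, -0.2593, 0.1294]
tool_rot: [-179.6, -0.0, 96.1]
force: [-10.9, -2.3, 4.7]
grip_width: 0.0004
grasp_force: 6.0
time_s: 12.65
tool_pos: [0.5567, -0.2593, 0.1293]
tool_rot: [-179.5, -0.0, 96.1]
force: [-13.9, -1.8, 6.0]
grip_width: 0.0007
grasp_force: 6.8
```

View pics/side5.png

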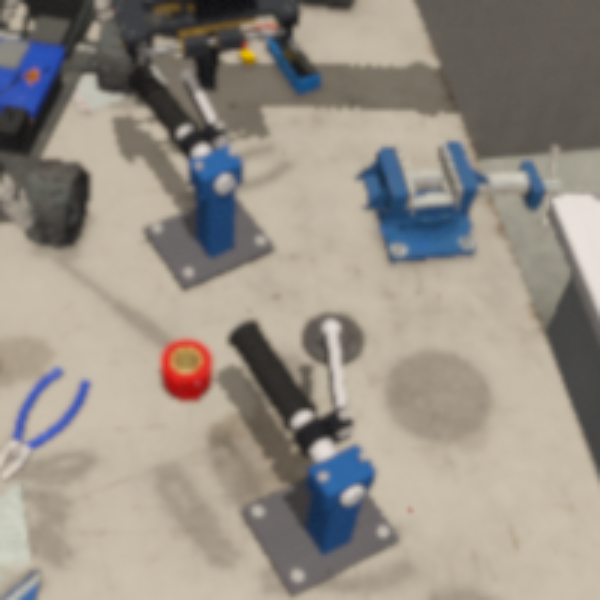

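View pics/scene5.png

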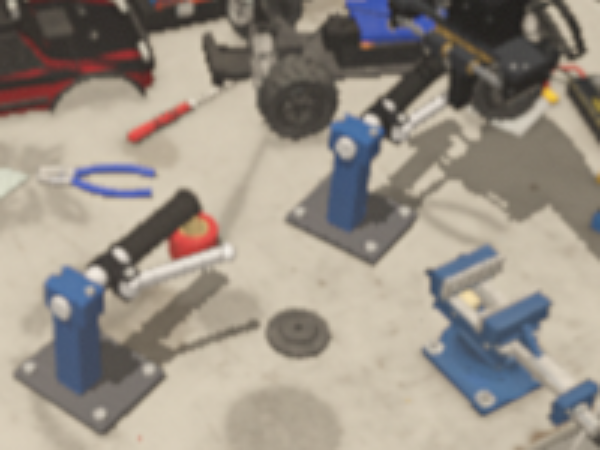

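The right lever is held at its stop, with a visible gap to the grip (side crop: blade at (203,95), grip at (165,105)). The left lever is out and the loose items are untouched.

```bash
python3 -c "
from cell import env
print(env.sign_off())"
```

```text
the job is handed in; nothing more can be done
None
```

I pressed the left-hand lever in to its grip, so it is the worn one, held it about a second and let it out; I then pressed the right-hand lever to its stop short of the bar and handed in while holding it there at about 14 N.

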